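Seat the window in its cell and clip it

TASK

One of the two aluminium holder plates has an empty round cell and a black-rimmed window disc lying loose on top of it. Push the disc across that plate with your fingers until it drops into the cell and lies flat and fully home, then push the swing clip's post round until the clip lies over the disc as far as it will go. Only push: do not pick up the disc, and leave the thumb nut, the finished holder beside it and everything else undisturbed.

Things in the scene. Friction and masses are not known exactly. Their poses are not given: they have to be found in the camera images.
- holder: Fixed aluminium plate with the empty cell: 130 mm in x, 220 mm in y, 22 mm thick. Origin: centre of its underside, on the table; z up, yaw within 0.5 rad. Cell: blind round recess, 59 mm diameter, 9 mm deep, 1 mm chamfer, centred at x = 0, y = +45 mm. An identical plate elsewhere already holds a disc under its closed clip: leave it alone.
- cell_mouth (a point): Centre of the empty cell's mouth, on the plate's top face (22 mm above the table). Axes as the holder's.
- window_center (a point): Centre (half-way up) of the loose disc: black ring, 56 mm diameter, 9 mm thick, glass inside, 60 g, flat on the holder's top towards its -y end. This point starts 4.5 mm above the top face; seated (flush) it is 4.5 mm below. z: the disc's axis. Pushed over the cell it stays level to about 10 mm from the cell's centre, then its leading edge tips in; pushing on to the far wall drops the rest.
- clip (a joint): Swing angle (rad) of the steel swing clip; pivot on the holder at x = 0, y = +92 mm. At 0 its arm points along the holder's +x, clear of the cell; it turns clockwise from above, stays where it is left (about 1.5 N at the post moves it), and stops at 1.57 with the arm along the holder's -y, over the middle of the cell. Starts at 0 to 0.25.
- clip_post (a point): Middle of the round upright post on the clip's arm, 40 mm from the pivot: 10 mm in diameter, from 31 to 55 mm above the table (this point at 43 mm). The flat arm is 14 mm wide, from 25 to 31 mm above the table, and ends 8 mm beyond the post's axis. The pivot screw's head rises to 37 mm.
- thumb_nut: Loose brass thumb nut standing on the holder near its -x, +y corner, 20 mm in diameter, 16 mm high; origin at the centre of its underside. To be left alone.
- finished_holder: The other, finished holder plate, fixed: same sizes and axes as the holder, with a disc already seated and its clip closed (post top 55 mm above the table, at x = 0, y = +52 mm). To be left alone.
- optical_post: Loose steel post standing on the table beyond the holders, 13 mm in diameter on a 40 mm foot, 80 mm high; origin at the centre of its underside. To be left alone.
- lens_fluid: Loose amber bottle standing on the table, 48 mm in diameter, 120 mm high; origin at the centre of its underside. To be left alone.
- spacer_ring: Loose aluminium ring lying on the finished holder, 44 mm in diameter, 28 mm hole, 10 mm high; origin at the centre of its underside. To be left alone.
- driver: Loose screwdriver lying on the table; origin under its middle. To be left alone.
- screw_tray: Loose grey plastic tray, 100 by 140 mm, 30 mm high, on the table beyond the holders; origin at the centre of its underside. To be left alone.
- optics_case: Loose black flat case, 120 by 90 mm, 35 mm high, on the table; origin at the centre of its underside. To be left alone.
Mind the look-alikes: they are no part of the job. Leave any brown, pink or purple look-alike of the part that bears window_center alone.

How it is judged:
On the way, in this order (a step that is already met when the one before it is completed fails the run):
1. the disc lies flat and fully home in the empty cell while the clip is still open (horizontal distance between window_center and cell_mouth below 0.004 m and z of window_center in the frame of holder below 0.0195 m and angle between window_center's own z axis and vertical below 0.06 rad and value of joint clip below 0.6 rad), for 0.2 s.
2. the clip has been pushed round over the disc (value of joint clip above 1.45 rad), for 0.2 s.
At the end, for the whole second after the job is handed in: The disc lies in the holder's cell: its centre within 4 mm of the cell's axis and no more than 2 mm above its seated height, tilted less than 0.06 rad; the clip stands at more than 1.45 rad and at rest (horizontal distance between window_center and cell_mouth below 0.004 m and z of window_center in the frame of holder below 0.0195 m and angle between window_center's own z axis and vertical below 0.06 rad and value of joint clip above 1.45 rad and velocity of joint clip below 0.05 rad/s); the robot touches nothing.
It fails at once if the disc was lifted (its centre more than 8 mm above its height when lying on the plate) (z of window_center in the frame of holder above 0.0345 m).
It fails at once if the disc was pushed off the plate (z of window_center in the frame of holder below 0.01 m).
It fails at once if a loose bystander was shifted by more than 15 mm or knocked over (distance of any of thumb_nut, optical_post, lens_fluid, spacer_ring, driver, screw_tray, optics_case from where it was at the start of the episode above 0.015 m or angle between any of thumb_nut, optical_post, lens_fluid's own z axis and vertical above 0.6 rad).
It fails at once if the finished holder was pushed against (contact force between the arm and finished_holder above 5 N).
It fails at once if the finished holder was pressed with the fingers (contact force between the fingers and finished_holder above 5 N).
It also fails if it takes over 64 s, if anything falls off the work surface, if the arm or the gripper's body presses on something with over 40 N, if the wrist force passes 120 N, or if a joint passes its speed limit or range.

ROBOT

A 7-joint arm with a two-finger parallel gripper is mounted at the origin on the work surface. World frame = base frame: x ahead of the robot, y to its left, z up, the work surface at z = 0. Lengths are in m, angles in rad, forces in N, time in s.
With the tool pointing down it reaches from about 0.425 to 0.875 m from the base axis. Payload 4.7 kg.
Tool frame: the origin (TCP) lies on the front face of the gripper's body, between the roots of the fingers; the fingertips stand 70 mm ahead of it and the grasp point (between the pads) lies r.tcp_to_grasp ahead of it (r.tcp_to_grasp is the distance from the TCP to the grasp point, in m); x points along the fingers, z is the direction in which the jaws open and shut, and the axes are right-handed (so a half turn about x gives the same grasp; the last joint's range is limited). The gripper opens to 87 mm and grips with 3 to 60 N. Pads are 19 mm wide; open, the fingers measure 117 mm over their backs; the gripper's body (75 mm by 190 mm) begins 51 mm behind the grasp point.
Start: joints at [1.317, 0.321, -0.07, 1.45, 0.023, 1.371, -0.057], TCP at [0.172, -0.627, 0.292] pointing down, gripper open.
Joint ranges: [-2.86, 2.86], [-0.3, 2.09], [-1.38, 1.24], [0.06, 2.45], [-1.56, 4.7], [0.09, 2.05], [-2.69, 2.69]. Speed limits (rad/s): [2.57, 2.57, 3.14, 3.14, 3.14, 3.14, 3.14].

INTERFACE

Orientations are given as a unit quaternion [w, x, y, z].
In Python, from plant import r, eyes, spotter gives the robot as it stands.
- The arm moves only by the tool move_arm, never from a script. Its argument "deltas" is a list of rows, each an object of numbers: "dx", "dy", "dz": the shift along the tool's x, y, z in mm; "ax", "ay", "az": the turn, a rotation vector about the tool's x, y, z in degrees; "claw": the closure, from 0 (fully open) to 1 (shut). In form: [{"dx": .., "dy": .., "dz": .., "ax": .., "ay": .., "az": .., "claw": ..}, ...]. A call has exactly 8 rows; each row shifts and turns the pose as measured when the row begins, along the tool's axes as they then stand; what a row does not reach is not made up. A row lasts 1/8 s, in which the tool goes at most 62.5 mm and 10.7 degrees, less where a joint would pass 70% of its speed; a pose out of reach is approached as far as the arm can. A call with a gripper value outside its range is refused whole. The fingers move at their own pace and stop on an object; "force" is the grip in N (left out, the last holds). Time passes only in rows, so rows that do not move let the fingers close, or fill a call up. It gives the time, the measured TCP pose, the force and the opening at its end, in the units of the state.
- r.sense(): the state, without advancing time (a new reading comes with each control period).
- eyes.read_camera(name): name is "scene" or "top" or "wrist"; returns a dict with "frame" (420x560x3 uint8, red, green, blue), "depth" (420x560 float32, m along the optical axis (not along the pixel's ray), 0 where there is no reading), "fx", "fy", "cx", "cy" (pixels), "D" ([k1, k2, p1, p2, k3] as OpenCV has them; the pictures are not rectified), "xyz" and "rotation" of the camera in the world. Camera axes: x right, y down, z forward; pixel columns grow to the right and rows downward; lengths in m; the calibration is good to about 2 mm. A picture is of the moment at which its call begins.
- r.sign_off(): hands the job in, once; it reports no verdict.
Trained networks look in a picture, given as the dict that the camera call returned (one of the last four; its "shot" number tells which), for a name from the list of things; names that differ only in an ending like _2 or _b are one class to them, and where a whole thing is asked for, a point or a joint stands for the part that bears it (a point fixed in the world has none). Each returns a list of dicts, best first, with "score" (0 to 1); they miss things now and then, are a little off and sometimes report something else, mostly with a low value. They report only what shows in the picture. A call takes as long as a camera call. They do not tell look-alikes from the thing itself.
- spotter.search_frame(picture, target): "uv" ([column, row] in pixels, amid what is visible of it).
- spotter.landmark_of(picture, target): "uv" ([column, row] in pixels: a listed point, or the origin of a listed thing).
The state is a dict: "t": time; "q": joint angles; "joint_vel": joint speeds; "joint_torque": joint torques, N m; "tool_pos": TCP position; "tool_rot": TCP orientation; "contact_force": force on the tool from outside, world axes, zero at the start; "torque": the same for the moment, N m; "finger_gap": opening from 0.0 (shut) to 1.0 (fully open).
Only numpy, scipy, OpenCV 4.12 (cv2) and the standard library are available. Lean on these libraries where they do the work, as an engineer would, in place of code of your own. Each camera call takes 0.05 s, during which the arm holds its last target. There are 200 camera calls.

## Working session

There is one attempt and no reset: what is moved stays moved. The work goes in short steps, Python scripts to look and compute and a tool call to move; the robot and the scene stay as the last step left them, time stands still between calls to the robot, and variables do not carry over. Pictures are saved under pics/ and viewed, about 8 in all and at most 12, crops included, and the job is handed in when it is done.

Besides the shell and the picture viewer there is one more tool, called as name(argument=value, ...) on one line, values as JSON. move_arm: Moves the arm, as the interface text tells. Its arguments: {"type":"object","properties":{"deltas":{"type":"array"},"force":{"type":"number"}},"required":["deltas"]}

```bash
mkdir -p pics; cat > h.py <<'E'
import numpy as np, cv2
from plant import r, eyes, spotter
from scipy.spatial.transform import Rotation as R
def rot(p):
    a=np.array(p["rotation"],float)
    if a.shape==(3,3): return a
    return R.from_quat(a[[1,2,3,0]]).as_matrix()
def ray(p,uv):
    K=np.array([[p["fx"],0,p["cx"]],[0,p["fy"],p["cy"]],[0,0,1]])
    n=cv2.undistortPoints(np.array([[uv]],float),K,np.array(p["D"],float))[0,0]
    return rot(p)@np.array([n[0],n[1],1.])
def at_z(p,uv,z):
    d=ray(p,uv);c=np.array(p["xyz"]);return c+d*(z-c[2])/d[2]
def proj(p,X):
    K=np.array([[p["fx"],0,p["cx"]],[0,p["fy"],p["cy"]],[0,0,1]])
    Rm=rot(p).T
    return cv2.projectPoints(np.array(X,float).reshape(-1,1,3),cv2.Rodrigues(Rm)[0],-Rm@np.array(p["xyz"]),K,np.array(p["D"],float))[0][:,0]
def save(p,name,crop=None,s=1):
    f=p["frame"][:,:,::-1]
    if crop: f=f[crop[1]:crop[3],crop[0]:crop[2]]
    cv2.imwrite("pics/"+name,cv2.resize(f,None,fx=s,fy=s,interpolation=cv2.INTER_CUBIC))
E
python3 - <<'E'
from h import *
ps={n:eyes.read_camera(n) for n in("top","scene")}
for n,p in ps.items():
    print(n,p["xyz"],np.round(rot(p),3).tolist(),p["fx"])
    Z={"holder":0,"cell_mouth":.022,"window_center":.0265,"clip_post":.043,"thumb_nut":.022,"finished_holder":0,"optical_post":0,"lens_fluid":0,"spacer_ring":.022,"driver":0,"screw_tray":0,"optics_case":0}
    for t,z in Z.items():
        for d in spotter.landmark_of(p,t)[:3]: print(t,round(d["score"],2),np.round(d["uv"],1),np.round(at_z(p,d["uv"],z),4))
a=np.hstack([ps["top"]["frame"]]);save(ps["top"],"top.png",None,1.4);save(ps["scene"],"scene.png",None,1.4)
print(r.sense())
E
```

```text
top [ 0.30472496 -0.08395718  1.44323788] [[-0.02, -0.984, 0.177], [-1.0, 0.022, 0.013], [-0.016, -0.176, -0.984]] 503.6326659401121
holder 0.56 [317.8 222.8] [ 0.5244 -0.1529  0.    ]
holder 0.43 [392.9 277.6] [ 0.3628 -0.3604  0.    ]
cell_mouth 0.61 [302.1 227.1] [ 0.5096 -0.1068  0.022 ]
window_center 0.75 [381.4 218.7] [ 0.5281 -0.3323  0.0265]
window_center 0.72 [312.2 221.6] [ 0.5241 -0.1358  0.0265]
window_center 0.65 [311.7 280.3] [ 0.3588 -0.1297  0.0265]
clip_post 0.67 [314.7 222.6] [ 0.5186 -0.1421  0.043 ]
clip_post 0.46 [283.3 217.7] [ 0.5345 -0.0542  0.043 ]
thumb_nut 0.37 [297.8 247.9] [ 0.4505 -0.0931  0.022 ]
finished_holder 0.93 [210.8 222.3] [ 0.5328  0.1576 -0.    ]
optical_post 0.56 [248.8 152.2] [0.7414 0.0458 0.    ]
lens_fluid 0.86 [172.7 146.5] [0.7645 0.2732 0.    ]
spacer_ring 0.65 [239.5 233.9] [0.4941 0.0719 0.022 ]
driver 0.76 [392.5 280.1] [ 0.3558 -0.3589  0.    ]
screw_tray 0.78 [316.8 137.2] [ 0.7828 -0.1577  0.    ]
optics_case 0.84 [380.4 156.1] [ 0.7197 -0.3438  0.    ]
optics_case 0.55 [298.1 252.5] [ 0.4395 -0.0938  0.    ]
scene [1.17197461 0.
[... 946 characters left out ...]
3, 'q': array([ 1.31708153,  0.32103864, -0.07011818,  1.45053239,  0.02259998,
        1.37079634, -0.05684915]), 'joint_vel': array([-4.35739973e-05,  1.21734668e-03,  9.05499253e-04,  3.09304083e-04,
       -7.80630875e-04, -9.39206616e-04, -4.97157918e-04]), 'joint_torque': array([ 1.06661798e-04, -4.91100419e+01, -4.03461009e-01, -3.12771034e+01,
       -6.38340879e-02,  3.37781652e-02,  3.67520738e-05]), 'tool_pos': array([ 0.17199619, -0.62683494,  0.29224527]), 'tool_rot': array([ 0.56229178,  0.42873161,  0.56230123, -0.42875923]), 'contact_force': array([-0.53857669,  0.40854024,  0.37843813]), 'torque': array([0.00916441, 0.02523823, 0.00782079]), 'finger_gap': 0.9992285178837221}
```

View both.

```bash
python3 - <<'E'
from h import *
p=eyes.read_camera("top");save(p,"topc.png",(190,120,420,300),3.4)
p=eyes.read_camera("scene");save(p,"scenec.png",(140,130,400,320),3)
import pickle
E
```

```text
(no output)
```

View pics/topc.png

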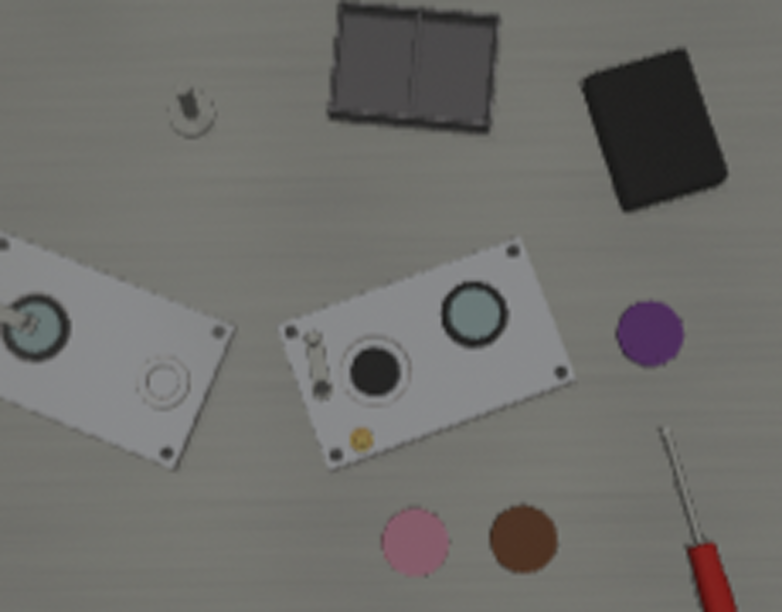

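View pics/scenec.png

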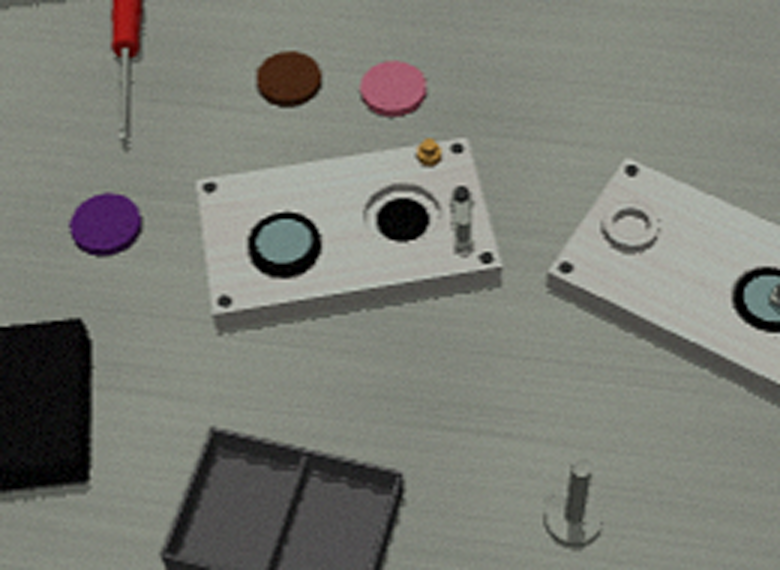

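Of the window_center candidates: purple (381,219), pink (312,280) and brown are plain look-alikes on the table. The real disc is black-rimmed with glass, on the plate with the empty cell, at top px ≈(329,213). The network missed that one in the top view. Next I'll measure plate, disc and clip precisely in both views.

```bash
cat > m.py <<'E'
from h import *
def plate(p):
    f=p["frame"].astype(int);g=f.min(2)
    # pixels near plate on the z=.022 plane
    H=[];v,u=np.mgrid[0:420,0:560]
    K=np.array([[p["fx"],0,p["cx"]],[0,p["fy"],p["cy"]],[0,0,1]])
    n=cv2.undistortPoints(np.stack([u,v],-1).reshape(-1,1,2).astype(float),K,np.array(p["D"],float))[:,0]
    d=np.c_[n,np.ones(len(n))]@rot(p).T;c=np.array(p["xyz"])
    W=lambda z:(c+d*((z-c[2])/d[:,2])[:,None]).reshape(420,560,3)
    return f,W
E
python3 - <<'E'
from m import *
for nme in("top","scene"):
    p=eyes.read_camera(nme);f,W=plate(p);w=W(.022)
    g=cv2.cvtColor(p["frame"],cv2.COLOR_RGB2GRAY)
    near=(abs(w[...,0]-.52)<.12)&(abs(w[...,1]+.15)<.15)
    t,_=cv2.threshold(g[near].reshape(-1,1),0,255,cv2.THRESH_OTSU)
    gt=np.median(g[near&(g<t)&(g>60)]);gp=np.median(g[near&(g>t)]);t=(gt+gp)/2
    m=((g>t)&near).astype(np.uint8)
    n,l,s,_=cv2.connectedComponentsWithStats(m);k=1+s[1:,4].argmax()
    cs,_=cv2.findContours((l==k).astype(np.uint8),cv2.RETR_EXTERNAL,cv2.CHAIN_APPROX_NONE);cc=max(cs,key=len)[:,0]
    P=w[cc[:,1],cc[:,0],:2]
    # grown half a pixel
    rc=cv2.minAreaRect((P*1000).astype(np.float32));print(nme,"thr",t,gt,gp,"rect",rc)
    b=cv2.boxPoints(rc);e=b[1]-b[0],b[2]-b[1];L=max(e,key=np.linalg.norm);L=L*np.sign(L[1]);yaw=np.arctan2(-L[0],L[1])
    C=np.array(rc[0])/1000;Rz=np.array([[np.cos(yaw),-np.sin(yaw)],[np.sin(yaw),np.cos(yaw)]])
    print("yaw",yaw,"cell",C+Rz@[0,.045],"pivot",C+Rz@[0,.092])
    # blobs in the plate: dark/teal disc
    w3=W(.031);q=(w3[...,:2]-C)@Rz
    hull=(abs(q[...,0])<.06)&(q[...,1]<.01)&(q[...,1]>-.105)
    for lab,mm in(("disc",hull&(g<t-15)),("teal",hull&(f[...,2]-f[...,0]>15))):
        n,l,s,ce=cv2.connectedComponentsWithStats(mm.astype(np.uint8))
        for k in np.argsort(-s[1:,4])[:1]+1:
            cs,_=cv2.findContours((l==k).astype(np.uint8),cv2.RETR_EXTERNAL,cv2.CHAIN_APPROX_NONE)
            cc=max(cs,key=len)[:,0];Pq=q[cc[:,1],cc[:,0]]*1000
            print(lab,s[k,4],"fit(holder mm)",cv2.minEnclosingCircle(Pq.astype(np.float32)),Pq.mean(0))
    w2=W(.022);q=(w2[...,:2]-C)@Rz
    mm=(np.hypot(q[...,0],q[...,1]-.045)<.032)&(g<t-40);
    # rows of network hits in holder frame
    for tg,z in(("clip_post",.043),("cell_mouth",.022),("window_center",.0265),("thumb_nut",.022)):
        for d in spotter.landmark_of(p,tg)[:3]:
            X=at_z(p,d["uv"],z);print(tg,round(d["score"],2),np.round(d["uv"]),np.round((X[:2]-C)@Rz*1000,1))
    D=p["depth"];ii=(abs(q[...,0])<.02)&(abs(q[...,1]+.1)<.01)
    v,u=np.nonzero(ii);print("depth plate z",np.median([(np.array(p["xyz"])+ray(p,(a,b))*D[b,a])[2] for a,b in zip(u,v)]))
E
```

```text
top thr 93.5 71.0 116.0 rect ((519.9996948242188, -149.99606323242188), (299.981689453125, 239.96315002441406), 89.99797058105469)
yaw -3.540255e-05 cell [ 0.52000129 -0.10499606] pivot [ 0.52000295 -0.05799606]
disc 122 fit(holder mm) ((29.969894409179688, -34.118690490722656), 27.335817337036133) [ 29.96476122 -34.13287045]
clip_post 0.48 [283. 219.] [ 9.7 97.9]
clip_post 0.25 [298. 249.] [-74.4  57.6]
cell_mouth 0.68 [299. 228.] [-13.6  52.7]
cell_mouth 0.37 [297. 249.] [-72.2  60.3]
window_center 0.85 [379. 218.] [  11.4 -176.5]
window_center 0.7 [310. 279.] [-157.8   23.6]
window_center 0.63 [330. 209.] [ 38.5 -36.4]
thumb_nut 0.45 [299. 250.] [-74.9  53.3]
depth plate z 0.023060737270745868
scene thr 109.0 82.0 136.0 rect ((520.1039428710938, -149.97891235351562), (299.9796447753906, 239.84019470214844), 89.97566223144531)
yaw -0.00042483353 cell [ 0.52012306 -0.10497892] pivot [ 0.52014303 -0.05797892]
disc 204 fit(holder mm) ((32.487159729003906, -29.993886947631836), 30.591567993164062) [ 32.82610311 -32.08245144]
teal 203 fit(holder mm) ((29.7195987701416, -33.72364044189453), 20.59777069091797) [ 29.61440535 -33.32505506]
clip_post 0.48 [294. 207.] [ 14.  101.3]
cell_mouth 0.92 [274. 202.] [-10.7  52.6]
window_center 0.78 [232. 211.] [ 30.4 -39.9]
window_center 0.69 [176. 204.] [  27.9 -170.8]
window_center 0.68 [236. 154.] [-142.1  -64.5]
thumb_nut 0.56 [283. 179.] [-82.5  63.8]
depth plate z 0.021627316839657462
```

```bash
cat > m2.py <<'E'
from h import *
from scipy.optimize import minimize, differential_evolution
from scipy.ndimage import map_coordinates
def samp(p,g,P): # P Nx3
    uv=proj(p,P);return map_coordinates(g,[uv[:,1],uv[:,0]],order=1,mode="nearest")
def rz(a): return np.array([[np.cos(a),-np.sin(a)],[np.sin(a),np.cos(a)]])
def rect(ps,x,d):
    a,b=.065+d,.11+d;s=np.linspace(-.9,.9,60);o=np.ones(60)
    q=np.r_[np.c_[a*o,b*s],np.c_[-a*o,b*s],np.c_[a*s,b*o],np.c_[a*s,-b*o]]
    return np.c_[q@rz(x[2]).T+x[:2],np.full(len(q),.022)]
def circ(x,rad,z):
    t=np.linspace(0,2*np.pi,90)[:-1];return np.c_[x[0]+rad*np.cos(t),x[1]+rad*np.sin(t),np.full(89,z)]
def fit(f,x0,w):
    return differential_evolution(f,[(a-b,a+b) for a,b in zip(x0,w)],seed=1,popsize=12,maxiter=60,tol=1e-6)
def gray(p): return cv2.GaussianBlur(cv2.cvtColor(p["frame"],cv2.COLOR_RGB2GRAY).astype(np.float32),(0,0),.7)
def fit_plate(p,x0=(.522,-.147,.34)):
    g=gray(p)
    return fit(lambda x:-np.mean(np.clip(samp(p,g,rect(p,x,-.0025))-samp(p,g,rect(p,x,.0025)),-40,40)),x0,(.025,.025,.12))
def fit_disc(p,x0,w=.015,z=.031):
    g=gray(p)
    return fit(lambda x:-np.mean(samp(p,g,circ(x,.0305,z))-samp(p,g,circ(x,.0255,z))),x0,(w,w))
E
python3 - <<'E'
from m2 import *
for n in("top","scene"):
    p=eyes.read_camera(n);a=fit_plate(p);d=fit_disc(p,(.55,-.184));x=a.x;T=lambda X:np.round((np.array(X)[:2]-x[:2])@rz(x[2])*1000,1)
    print(n,"plate",x.round(4),a.fun,"disc",d.x.round(4),d.fun,"in holder",T(d.x),"cell",(x[:2]+rz(x[2])@[0,.045]).round(4),"pivot",(x[:2]+rz(x[2])@[0,.092]).round(4))
    for tg,z in(("clip_post",.043),("cell_mouth",.022),("thumb_nut",.022)):
        for e in spotter.landmark_of(p,tg)[:2]: print(tg,round(e["score"],2),T(at_z(p,e["uv"],z)))
    ov=p["frame"].copy()
    c=x[:2]+rz(x[2])@[0,.045]
    for P,col in((rect(p,x,0),(255,0,0)),(circ(d.x,.028,.031),(0,255,0)),(circ(c,.0295,.022),(0,0,255))):
        for u,v in proj(p,P).round().astype(int): ov[v,u]=col
    q=dict(p,frame=ov);save(q,n+"_ov.png",(245,160,375,270) if n=="top" else(190,150,330,250),3)
a=[cv2.imread(f"pics/{n}_ov.png") for n in("top","scene")]
h=max(i.shape[0] for i in a);cv2.imwrite("pics/ov.png",np.hstack([cv2.copyMakeBorder(i,0,h-i.shape[0],0,0,0) for i in a]))
E
```

```text
top plate [ 0.521  -0.143   0.3316] -15.685663 disc [ 0.5501 -0.1841] -60.37178039550781 in holder [ 14.2 -48.3] cell [ 0.5063 -0.1005] pivot [ 0.491  -0.0561]
clip_post 0.62 [44.3 86.5]
cell_mouth 0.73 [ 0.7 35.1]
cell_mouth 0.58 [ 21.3 -46.8]
thumb_nut 0.53 [-53.   68.7]
thumb_nut 0.5 [ 2.3 -1.1]
scene plate [ 0.5197 -0.1418  0.3347] -29.16214942932129 disc [ 0.5524 -0.1826] -98.17570495605469 in holder [ 17.4 -49.3] cell [ 0.5049 -0.0993] pivot [ 0.4895 -0.0549]
clip_post 0.6 [47.5 79.8]
cell_mouth 0.69 [ 3.4 45.6]
thumb_nut 0.5 [-54.2  77.3]
```

View pics/ov.png

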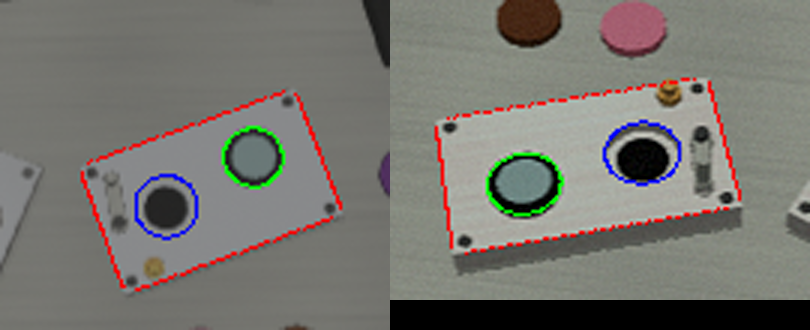

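The overlay fits in both views: red plate outline, blue cell at (0.506,-0.100), green loose disc at (0.551,-0.183). The network's clip_post hits are consistent with an open clip. Now I'll work out the moves.

```bash
cat >> h.py <<'E'
def delta(target,zdir=None):
    """mm shift in tool axes and turn deg about tool x so that tool z -> zdir (either sense)"""
    s=r.sense();T=R.from_quat(np.array(s["tool_rot"])[[1,2,3,0]]).as_matrix()
    out={"shift":(T.T@(np.array(target)-s["tool_pos"])*1000).round(1)}
    X=T[:,0];out["axes"]=T.round(3).tolist()
    # tilt off vertical
    out["down_err_deg"]=np.degrees(T.T@np.cross(X,[0,0,-1])).round(2)
    if zdir is not None:
        zl=T.T@np.array([*zdir,0.]);out["ax"]=[round(float(np.degrees(np.arctan2(-k*zl[1],k*zl[2]))),1) for k in(1,-1)]
    out["t"]=s["t"];out["q7"]=s["q"].round(2);out["F"]=s["contact_force"].round(1);out["pos"]=s["tool_pos"].round(4);out["gap"]=s["finger_gap"];return out
E
python3 -c "
from h import *
print(r.tcp_to_grasp,delta([.573,-.224,.16],(.877,.480)))"
```

```text
0.051 {'shift': array([ 132.3,  493.3, -282.4]), 'axes': [[0.0, 0.964, 0.265], [-0.0, 0.265, -0.964], [-1.0, -0.0, 0.0]], 'down_err_deg': array([-0.,  0.,  0.]), 'ax': [-103.3, 76.7], 't': 2.3, 'q7': array([ 1.32,  0.32, -0.07,  1.45,  0.02,  1.37, -0.06]), 'F': array([ 0.1, -0.4, -0. ]), 'pos': array([ 0.172 , -0.6268,  0.2923]), 'gap': 1.0002736522806515}
```

move_arm(deltas=[{"dx": 0, "dy": 52, "dz": -30, "claw": 0.6}, {"dx": 0, "dy": 52, "dz": -30, "claw": 0.6}, {"dx": 0, "dy": 52, "dz": -30, "claw": 0.6}, {"dx": 0, "dy": 52, "dz": -30, "claw": 0.6}, {"dx": 0, "dy": 52, "dz": -30, "claw": 0.6}, {"dx": 0, "dy": 52, "dz": -30, "claw": 0.6}, {"dx": 0, "dy": 52, "dz": -30, "claw": 0.6}, {"dx": 0, "dy": 52, "dz": -30, "claw": 0.6}])

```text
validation failed for argument at $.de...
```

move_arm(deltas=[{"ax": -10, "claw": 0.6}, {"ax": -10, "claw": 0.6}, {"ax": -10, "claw": 0.6}, {"ax": -10, "claw": 0.6}, {"ax": -10, "claw": 0.6}, {"ax": -10, "claw": 0.6}, {"ax": -10, "claw": 0.6}, {"ax": -10, "claw": 0.6}])

```text
validation failed for argument at $.de...
```

```bash
python3 -c "
from h import *
print(delta([.573,-.224,.16],(.877,.480)))"
```

```text
{'shift': array([ 132.3,  493.3, -282.4]), 'axes': [[0.0, 0.964, 0.265], [-0.0, 0.265, -0.964], [-1.0, -0.0, 0.0]], 'down_err_deg': array([-0.,  0.,  0.]), 'ax': [-103.3, 76.7], 't': 2.3, 'q7': array([ 1.32,  0.32, -0.07,  1.45,  0.02,  1.37, -0.06]), 'F': array([ 0.1, -0.4, -0. ]), 'pos': array([ 0.172 , -0.6268,  0.2923]), 'gap': 1.0002736522806515}
```

All keys are needed in each row.

move_arm(deltas=[{"dx": 0, "dy": 52, "dz": -30, "ax": 0, "ay": 0, "az": 0, "claw": 0.6}, {"dx": 0, "dy": 52, "dz": -30, "ax": 0, "ay": 0, "az": 0, "claw": 0.6}, {"dx": 0, "dy": 52, "dz": -30, "ax": 0, "ay": 0, "az": 0, "claw": 0.6}, {"dx": 0, "dy": 52, "dz": -30, "ax": 0, "ay": 0, "az": 0, "claw": 0.6}, {"dx": 0, "dy": 52, "dz": -30, "ax": 0, "ay": 0, "az": 0, "claw": 0.6}, {"dx": 0, "dy": 52, "dz": -30, "ax": 0, "ay": 0, "az": 0, "claw": 0.6}, {"dx": 0, "dy": 52, "dz": -30, "ax": 0, "ay": 0, "az": 0, "claw": 0.6}, {"dx": 0, "dy": 52, "dz": -30, "ax": 0, "ay": 0, "az": 0, "claw": 0.6}])

```text
t: 3.3
tool_pos: [0.5159, -0.2825, 0.292]
tool_rot: [0.561, 0.431, 0.558, -0.434]
contact_force: [-0.5, -0.1, -0.1]
finger_gap: 0.404
```

move_arm(deltas=[{"dx": 0, "dy": 0, "dz": 0, "ax": -10, "ay": 0, "az": 0, "claw": 0.6}, {"dx": 0, "dy": 0, "dz": 0, "ax": -10, "ay": 0, "az": 0, "claw": 0.6}, {"dx": 0, "dy": 0, "dz": 0, "ax": -10, "ay": 0, "az": 0, "claw": 0.6}, {"dx": 0, "dy": 0, "dz": 0, "ax": -10, "ay": 0, "az": 0, "claw": 0.6}, {"dx": 0, "dy": 0, "dz": 0, "ax": -10, "ay": 0, "az": 0, "claw": 0.6}, {"dx": 0, "dy": 0, "dz": 0, "ax": -10, "ay": 0, "az": 0, "claw": 0.6}, {"dx": 0, "dy": 0, "dz": 0, "ax": -10, "ay": 0, "az": 0, "claw": 0.6}, {"dx": 0, "dy": 0, "dz": 0, "ax": -10, "ay": 0, "az": 0, "claw": 0.6}])

```text
t: 4.3
tool_pos: [0.5211, -0.2742, 0.2928]
tool_rot: [0.707, -0.05, 0.704, 0.047]
contact_force: [-0.6, -0.1, 0.2]
finger_gap: 0.399
```

```bash
python3 -c "
from h import *
print(delta([.573,-.224,.16],(.877,.480)))"
```

```text
{'shift': array([132.7,  43.3,  57.8]), 'axes': [[0.004, -0.137, 0.991], [-0.004, 0.991, 0.137], [-1.0, -0.004, 0.003]], 'down_err_deg': array([-0.  ,  0.18,  0.25]), 'ax': [-20.8, 159.2], 't': 4.3, 'q7': array([ 0.9 ,  0.23, -0.54,  1.6 ,  0.12,  1.35,  0.48]), 'F': array([-0.6, -0.1,  0.2]), 'pos': array([ 0.5211, -0.2742,  0.2928]), 'gap': 0.39865864438599113}
```

move_arm(deltas=[{"dx": 30, "dy": 14, "dz": 19, "ax": 0, "ay": 0, "az": 0, "claw": 0.6}, {"dx": 30, "dy": 14, "dz": 19, "ax": 0, "ay": 0, "az": 0, "claw": 0.6}, {"dx": 30, "dy": 14, "dz": 19, "ax": 0, "ay": 0, "az": 0, "claw": 0.6}, {"dx": 30, "dy": 0, "dz": 0, "ax": 0, "ay": 0, "az": 0, "claw": 0.6}, {"dx": 10, "dy": 0, "dz": 0, "ax": -8, "ay": 0, "az": 0, "claw": 0.6}, {"dx": 0, "dy": 0, "dz": 0, "ax": -7, "ay": 0, "az": 0, "claw": 0.6}, {"dx": 0, "dy": 0, "dz": 0, "ax": -6, "ay": 0, "az": 0, "claw": 0.6}, {"dx": 0, "dy": 0, "dz": 0, "ax": 0, "ay": 0, "az": 0, "claw": 0.6}])

```text
t: 5.3
tool_pos: [0.5742, -0.2256, 0.1593]
tool_rot: [0.685, -0.182, 0.683, 0.177]
contact_force: [-0.6, -0.6, 0.4]
finger_gap: 0.402
```

```bash
python3 - <<'E'
from m2 import *
p=eyes.read_camera("wrist");save(p,"w1.png",None,1.4);print(p["xyz"])
print(delta([.573,-.224,.096],(.877,.480)))
for n in ("wrist","scene","top"):
    p=eyes.read_camera(n)
    for tg,z in(("clip_post",.043),("cell_mouth",.022),("window_center",.0265)):
        for e in spotter.landmark_of(p,tg)[:2]: print(n,tg,round(e["score"],2),np.round(e["uv"]),at_z(p,e["uv"],z).round(4))
E
```

```text
[ 0.53782786 -0.16271391  0.25106398]
{'shift': array([63.4,  2.5, -0.4]), 'axes': [[0.006, -0.49, 0.871], [-0.006, 0.871, 0.49], [-1.0, -0.008, 0.002]], 'down_err_deg': array([0.  , 0.12, 0.44]), 'ax': [0.7, -179.3], 't': 5.35, 'q7': array([ 0.82,  0.41, -0.61,  1.68,  0.26,  1.13,  0.65]), 'F': array([-0.3, -0.2,  0.9]), 'pos': array([ 0.5743, -0.2256,  0.1594]), 'gap': 0.39966712453878384}
wrist cell_mouth 0.24 [268.  76.] [ 0.5212 -0.1446  0.022 ]
wrist window_center 0.93 [279. 156.] [ 0.5514 -0.1843  0.0265]
wrist window_center 0.72 [ 2. 59.] [ 0.3788 -0.2162  0.0265]
scene clip_post 0.51 [295. 205.] [ 0.5271 -0.0468  0.043 ]
scene cell_mouth 0.7 [275. 204.] [ 0.5134 -0.0944  0.022 ]
scene window_center 0.86 [174. 204.] [ 0.5477 -0.3259  0.0265]
scene window_center 0.85 [233. 216.] [ 0.5635 -0.1837  0.0265]
top clip_post 0.63 [246. 153.] [0.7252 0.0486 0.043 ]
top clip_post 0.47 [281. 219.] [ 0.5298 -0.0467  0.043 ]
top cell_mouth 0.66 [302. 227.] [ 0.5105 -0.1065  0.022 ]
top cell_mouth 0.46 [282. 220.] [ 0.5308 -0.0513  0.022 ]
top window_center 0.6 [312. 278.] [ 0.3654 -0.1301  0.0265]
top window_center 0.52 [378. 218.] [ 0.5289 -0.3236  0.0265]
```

View pics/w1.png

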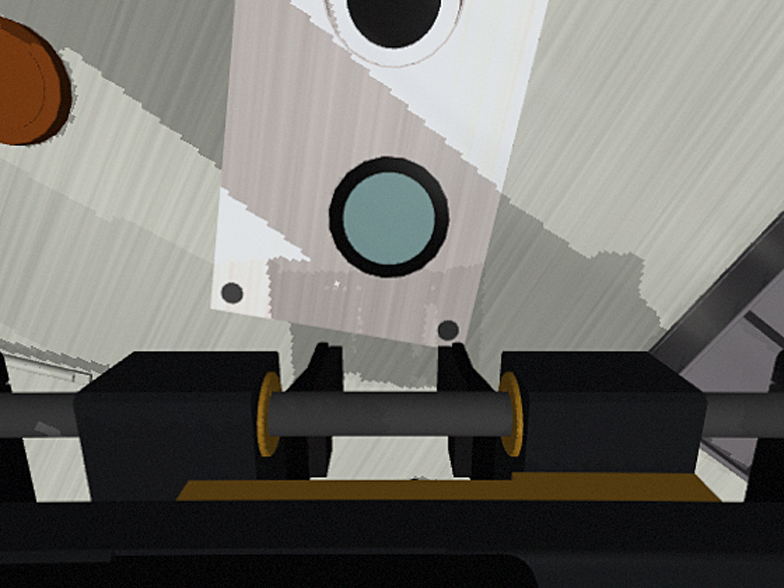

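move_arm(deltas=[{"dx": 20, "dy": 0, "dz": 0, "ax": 0.7, "ay": 0, "az": 0.4, "claw": 0.6}, {"dx": 20, "dy": 0, "dz": 0, "ax": 0, "ay": 0, "az": 0, "claw": 0.6}, {"dx": 15, "dy": 0, "dz": 0, "ax": 0, "ay": 0, "az": 0, "claw": 0.6}, {"dx": 7, "dy": 0, "dz": 0, "ax": 0, "ay": 0, "az": 0, "claw": 0.6}, {"dx": 0, "dy": 0, "dz": 0, "ax": 0, "ay": 0, "az": 0, "claw": 0.6}, {"dx": 0, "dy": 4, "dz": 0, "ax": 0, "ay": 0, "az": 0, "claw": 0.6}, {"dx": 0, "dy": 4, "dz": 0, "ax": 0, "ay": 0, "az": 0, "claw": 0.6}, {"dx": 0, "dy": 0, "dz": 0, "ax": 0, "ay": 0, "az": 0, "claw": 0.6}])

```text
t: 6.95
tool_pos: [0.5703, -0.218, 0.0922]
tool_rot: [0.685, -0.175, 0.685, 0.176]
contact_force: [-0.4, 0.5, 1.6]
finger_gap: 0.402
```

```bash
python3 -c "
from h import *
print(delta([.5056+.0314*.48,-.0999-.0314*.877,.096],(.877,.480)))"
```

```text
{'shift': array([ -3.7, 103.3,   0. ]), 'axes': [[0.001, -0.481, 0.877], [0.001, 0.877, 0.481], [-1.0, 0.001, 0.001]], 'down_err_deg': array([-0.  ,  0.06, -0.03]), 'ax': [0.0, -180.0], 't': 6.95, 'q7': array([ 0.8 ,  0.48, -0.59,  1.74,  0.3 ,  1.01,  0.6 ]), 'F': array([-0.4,  0.5,  1.6]), 'pos': array([ 0.5703, -0.218 ,  0.0922]), 'gap': 0.40176431316447503}
```

move_arm(deltas=[{"dx": -4, "dy": 0, "dz": 0, "ax": 0, "ay": 0, "az": 0, "claw": 0.6}, {"dx": 0, "dy": 8, "dz": 0, "ax": 0, "ay": 0, "az": 0, "claw": 0.6}, {"dx": 0, "dy": 8, "dz": 0, "ax": 0, "ay": 0, "az": 0, "claw": 0.6}, {"dx": 0, "dy": 8, "dz": 0, "ax": 0, "ay": 0, "az": 0, "claw": 0.6}, {"dx": 0, "dy": 8, "dz": 0, "ax": 0, "ay": 0, "az": 0, "claw": 0.6}, {"dx": 0, "dy": 8, "dz": 0, "ax": 0, "ay": 0, "az": 0, "claw": 0.6}, {"dx": 0, "dy": 8, "dz": 0, "ax": 0, "ay": 0, "az": 0, "claw": 0.6}, {"dx": 0, "dy": 0, "dz": 0, "ax": 0, "ay": 0, "az": 0, "claw": 0.6}])

```text
t: 7.95
tool_pos: [0.545, -0.1719, 0.0962]
tool_rot: [0.685, -0.175, 0.685, 0.176]
contact_force: [0.3, -0.2, -0.1]
finger_gap: 0.402
```

```bash
python3 - <<'E'
from m2 import *
p=eyes.read_camera("wrist");save(p,"w2.png",None,1.4)
print(delta([.5056+.0314*.48,-.0999-.0314*.877,.096],(.877,.480)))
c=r.sense()["tool_pos"][:2]+.0314*np.array([-.48,.877])
d=fit_disc(p,c);print("disc",d.x.round(4),d.fun,"expected",c.round(4))
for e in spotter.landmark_of(p,"window_center")[:1]: print(e["score"],at_z(p,e["uv"],.0265))
E
```

```text
{'shift': array([ 0.3, 51.2,  0.2]), 'axes': [[0.0, -0.481, 0.876], [0.001, 0.876, 0.481], [-1.0, 0.001, 0.001]], 'down_err_deg': array([-0.  ,  0.04, -0.06]), 'ax': [0.1, -179.9], 't': 8.0, 'q7': array([ 0.78,  0.4 , -0.62,  1.84,  0.27,  0.99,  0.55]), 'F': array([0.2, 0.8, 0.4]), 'pos': array([ 0.5451, -0.1724,  0.0962]), 'gap': 0.4014306107063856}
disc [ 0.5301 -0.1448] -161.2852020263672 expected [ 0.5301 -0.1449]
0.91 [ 0.53088403 -0.14686082  0.0265    ]
```

View pics/w2.png

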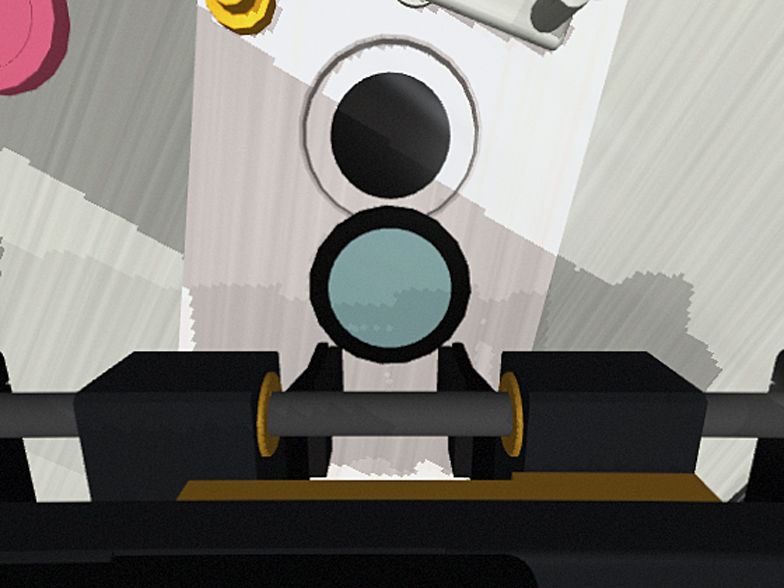

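The disc is centred between the fingers at px (279,203), and the cell ring is straight ahead in the same column (≈(279,92)). I'll keep pushing, slower near the end.

move_arm(deltas=[{"dx": 0, "dy": 7, "dz": 0, "ax": 0, "ay": 0, "az": 0, "claw": 0.6}, {"dx": 0, "dy": 7, "dz": 0, "ax": 0, "ay": 0, "az": 0, "claw": 0.6}, {"dx": 0, "dy": 7, "dz": 0, "ax": 0, "ay": 0, "az": 0, "claw": 0.6}, {"dx": 0, "dy": 7, "dz": 0, "ax": 0, "ay": 0, "az": 0, "claw": 0.6}, {"dx": 0, "dy": 5, "dz": 0, "ax": 0, "ay": 0, "az": 0, "claw": 0.6}, {"dx": 0, "dy": 4, "dz": 0, "ax": 0, "ay": 0, "az": 0, "claw": 0.6}, {"dx": 0, "dy": 4, "dz": 0, "ax": 0, "ay": 0, "az": 0, "claw": 0.6}, {"dx": 0, "dy": 4, "dz": 0, "ax": 0, "ay": 0, "az": 0, "claw": 0.6}])

```text
t: 9.05
tool_pos: [0.5227, -0.1315, 0.0965]
tool_rot: [0.686, -0.175, 0.685, 0.175]
contact_force: [0.1, -0.7, -0.1]
finger_gap: 0.406
```

move_arm(deltas=[{"dx": 0, "dy": 2, "dz": 0, "ax": 0, "ay": 0, "az": 0, "claw": 0.6}, {"dx": 0, "dy": 2, "dz": 0, "ax": 0, "ay": 0, "az": 0, "claw": 0.6}, {"dx": 0, "dy": 2, "dz": 0, "ax": 0, "ay": 0, "az": 0, "claw": 0.6}, {"dx": 0, "dy": 1, "dz": 0, "ax": 0, "ay": 0, "az": 0, "claw": 0.6}, {"dx": 0, "dy": 1, "dz": 0, "ax": 0, "ay": 0, "az": 0, "claw": 0.6}, {"dx": 0, "dy": 0, "dz": 0, "ax": 0, "ay": 0, "az": 0, "claw": 0.6}, {"dx": 0, "dy": 0, "dz": 0, "ax": 0, "ay": 0, "az": 0, "claw": 0.6}, {"dx": 0, "dy": 0, "dz": 0, "ax": 0, "ay": 0, "az": 0, "claw": 0.6}])

```text
t: 10.05
tool_pos: [0.5183, -0.1238, 0.0962]
tool_rot: [0.685, -0.175, 0.685, 0.175]
contact_force: [-0.3, 0.5, 0.3]
finger_gap: 0.4
```

```bash
python3 - <<'E'
from m2 import *
p=eyes.read_camera("wrist");save(p,"w3.png",None,1.4)
print(delta([.5056+.0314*.48,-.0999-.0314*.877,.096],(.877,.480)))
E
```

```text
{'shift': array([ 0.2, -4.3,  0.3]), 'axes': [[0.001, -0.48, 0.877], [0.001, 0.877, 0.48], [-1.0, 0.001, 0.001]], 'down_err_deg': array([-0.  ,  0.06, -0.04]), 'ax': [-0.0, 180.0], 't': 10.1, 'q7': array([ 0.76,  0.33, -0.65,  1.93,  0.24,  0.96,  0.49]), 'F': array([ 0.1, -0.1, -0.5]), 'pos': array([ 0.5183, -0.1238,  0.0962]), 'gap': 0.3993119864770946}
```

View pics/w3.png

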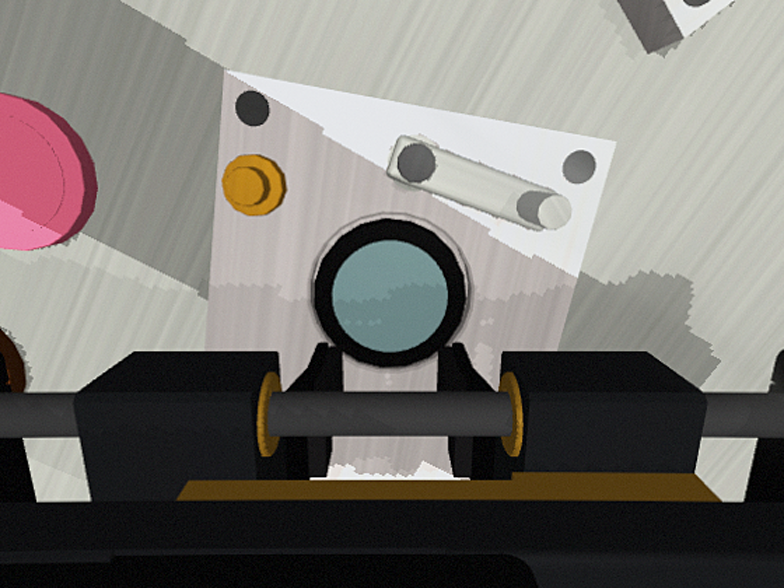

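The disc now appears inside the cell ring at px (279,208). I'll back off, lift, and check flatness with depth.

move_arm(deltas=[{"dx": 0, "dy": -12, "dz": 0, "ax": 0, "ay": 0, "az": 0, "claw": 0.6}, {"dx": -30, "dy": -18, "dz": 0, "ax": 0, "ay": 0, "az": 0, "claw": 0.6}, {"dx": -40, "dy": -10, "dz": 0, "ax": 0, "ay": 0, "az": 0, "claw": 1.0}, {"dx": -20, "dy": 0, "dz": 0, "ax": 0, "ay": 0, "az": 0, "claw": 1.0}, {"dx": 0, "dy": 0, "dz": 0, "ax": 0, "ay": 0, "az": 0, "claw": 1.0}, {"dx": 0, "dy": 0, "dz": 0, "ax": 0, "ay": 0, "az": 0, "claw": 1.0}, {"dx": 0, "dy": 0, "dz": 0, "ax": 0, "ay": 0, "az": 0, "claw": 1.0}, {"dx": 0, "dy": 0, "dz": 0, "ax": 0, "ay": 0, "az": 0, "claw": 1.0}])

```text
t: 11.1
tool_pos: [0.5376, -0.1642, 0.1853]
tool_rot: [0.684, -0.173, 0.686, 0.175]
contact_force: [-0.2, -0.2, -0.1]
finger_gap: 0.001
```

```bash
python3 - <<'E'
from m2 import *
p=eyes.read_camera("wrist");save(p,"w4.png",None,1.4)
def cloud(P):
    uv=proj(p,P);out=[]
    for u,v in uv.round().astype(int):
        if 0<=u<560 and 0<=v<420 and p["depth"][v,u]>0: out.append(np.array(p["xyz"])+ray(p,(u,v))*p["depth"][v,u])
    return np.array(out)
d=fit_disc(p,(.5056,-.0999),z=.022);print("disc",d.x.round(4),d.fun)
for nm,P in(("glass",np.vstack([circ(d.x,a,.022) for a in(.005,.01,.015)])),("ring",np.vstack([circ(d.x,a,.022) for a in(.0245,.0255)])),("plate",circ(d.x,.036,.022))):
    c=cloud(P);A=np.c_[c[:,:2]-d.x,np.ones(len(c))];s=np.linalg.lstsq(A,c[:,2],rcond=None)[0]
    print(nm,len(c),"plane tilt,z",s.round(4),np.std(c[:,2]-A@s).round(4))
for n in("wrist","scene","top"):
    q=p if n=="wrist" else eyes.read_camera(n)
    for tg,z in(("clip_post",.043),("cell_mouth",.022),("window_center",.0175)):
        for e in spotter.landmark_of(q,tg)[:2]: print(n,tg,round(e["score"],2),np.round(e["uv"]),at_z(q,e["uv"],z).round(4))
print(delta([.5056,-.0999,.096]))
E
```

```text
disc [ 0.5052 -0.1006] -152.21368408203125
glass 266 plane tilt,z [-0.0013 -0.0095  0.0222] 0.0007
ring 178 plane tilt,z [ 0.0017 -0.0055  0.0219] 0.0007
plate 89 plane tilt,z [0.0051 0.0016 0.0219] 0.0007
wrist clip_post 0.62 [352.  63.] [ 0.5271 -0.049   0.043 ]
wrist window_center 0.96 [ 57. 165.] [ 0.3709 -0.2117  0.0175]
wrist window_center 0.74 [281. 123.] [ 0.5055 -0.103   0.0175]
scene clip_post 0.56 [290. 208.] [ 0.5376 -0.0561  0.043 ]
scene cell_mouth 0.74 [276. 199.] [ 0.4989 -0.0937  0.022 ]
scene window_center 0.76 [177. 205.] [ 0.5449 -0.3222  0.0175]
scene window_center 0.66 [273. 157.] [ 0.3655 -0.1224  0.0175]
top clip_post 0.65 [285. 220.] [ 0.5281 -0.06    0.043 ]
top cell_mouth 0.81 [300. 229.] [ 0.5035 -0.0992  0.022 ]
top window_center 0.74 [300. 226.] [ 0.5145 -0.1007  0.0175]
top window_center 0.68 [378. 218.] [ 0.5317 -0.3243  0.0175]
{'shift': array([90.5, 72. ,  2.3]), 'axes': [[-0.002, -0.478, 0.879], [0.002, 0.879, 0.478], [-1.0, 0.002, -0.001]], 'down_err_deg': array([ 0.  , -0.05, -0.13]), 't': 11.7, 'q7': array([ 0.82,  0.28, -0.66,  1.78,  0.18,  1.15,  0.6 ]), 'F': array([-0.5,  0.5, -0.3]), 'pos': array([ 0.5382, -0.1644,  0.1863]), 'gap': 0.002271760393382613}
```

View pics/w4.png

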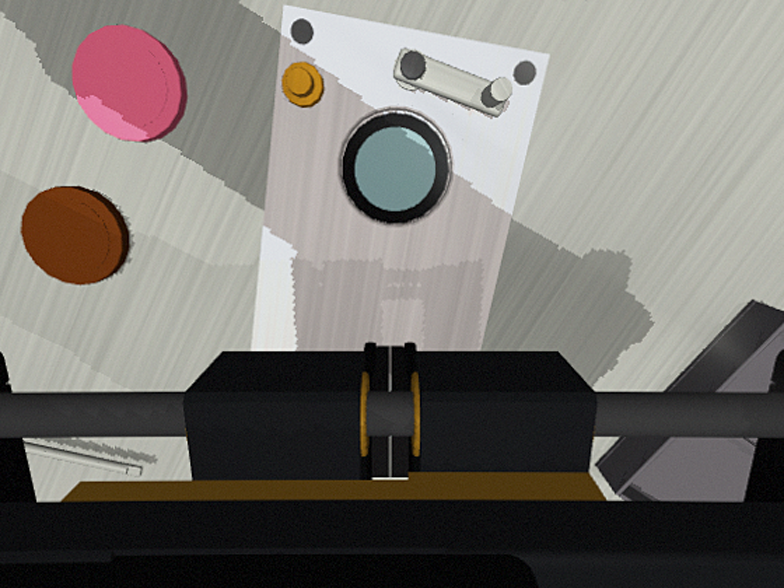

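The disc is flush: glass and ring planes at 22 mm (same as the plate) with tilt below 0.01 rad, centred within 1 mm of the cell. The clip is still open at about 0.16 rad. Now I'll move the closed fingers behind the post at around px (352,63).

move_arm(deltas=[{"dx": 0, "dy": 0, "dz": 0, "ax": 10, "ay": 0, "az": 0, "claw": 1.0}, {"dx": 0, "dy": 0, "dz": 0, "ax": 10, "ay": 0, "az": 0, "claw": 1.0}, {"dx": 0, "dy": 0, "dz": 0, "ax": 10, "ay": 0, "az": 0, "claw": 1.0}, {"dx": 0, "dy": 0, "dz": 0, "ax": 10, "ay": 0, "az": 0, "claw": 1.0}, {"dx": 0, "dy": 0, "dz": 0, "ax": 10, "ay": 0, "az": 0, "claw": 1.0}, {"dx": 0, "dy": 0, "dz": 0, "ax": 9, "ay": 0, "az": 0, "claw": 1.0}, {"dx": 0, "dy": 0, "dz": 0, "ax": 0, "ay": 0, "az": 0, "claw": 1.0}, {"dx": 0, "dy": 0, "dz": 0, "ax": 0, "ay": 0, "az": 0, "claw": 1.0}])

```text
t: 12.7
tool_pos: [0.5382, -0.1643, 0.1866]
tool_rot: [0.679, 0.196, 0.68, -0.195]
contact_force: [-0.3, 0.3, -0.3]
finger_gap: 0.007
```

```bash
python3 -c "
from h import *
print(delta([.5471,-.0282,.186],(-.861,.508)))"
```

```text
{'shift': array([  0.7, 120. , -64.9]), 'axes': [[-0.001, 0.532, 0.847], [0.001, 0.847, -0.532], [-1.0, 0.0, -0.002]], 'down_err_deg': array([-0.  , -0.11, -0.03]), 'ax': [178.4, -1.6], 't': 12.7, 'q7': array([ 0.7 ,  0.25, -0.52,  1.79,  0.14,  1.14, -0.42]), 'F': array([-0.3,  0.3, -0.3]), 'pos': array([ 0.5382, -0.1643,  0.1866]), 'gap': 0.007131327236705749}
```

move_arm(deltas=[{"dx": 0, "dy": 40, "dz": -22, "ax": -1.6, "ay": 0, "az": 0, "claw": 1.0}, {"dx": 0, "dy": 40, "dz": -22, "ax": 0, "ay": 0, "az": 0, "claw": 1.0}, {"dx": 0, "dy": 40, "dz": -21, "ax": 0, "ay": 0, "az": 0, "claw": 1.0}, {"dx": 0, "dy": 0, "dz": 0, "ax": 0, "ay": 0, "az": 0, "claw": 1.0}, {"dx": 25, "dy": 0, "dz": 0, "ax": 0, "ay": 0, "az": 0, "claw": 1.0}, {"dx": 25, "dy": 0, "dz": 0, "ax": 0, "ay": 0, "az": 0, "claw": 1.0}, {"dx": 18, "dy": 0, "dz": 0, "ax": 0, "ay": 0, "az": 0, "claw": 1.0}, {"dx": 0, "dy": 0, "dz": 0, "ax": 0, "ay": 0, "az": 0, "claw": 1.0}])

```text
t: 13.7
tool_pos: [0.5454, -0.0281, 0.1176]
tool_rot: [0.684, 0.183, 0.683, -0.183]
contact_force: [-0.0, -0.9, 0.4]
finger_gap: 0.004
```

```bash
python3 - <<'E'
from m2 import *
print(delta([.5147,-.0831,.113],(-.861,.508)))
p=eyes.read_camera("scene");save(p,"s2.png",(210,80,390,215),4.4)
E
```

```text
{'shift': array([  4.6, -63. ,   0.8]), 'axes': [[0.001, 0.499, 0.867], [-0.001, 0.867, -0.499], [-1.0, 0.0, 0.001]], 'down_err_deg': array([-0.  ,  0.09, -0.02]), 'ax': [-179.4, 0.6], 't': 13.7, 'q7': array([ 0.52,  0.31, -0.59,  1.89,  0.2 ,  1.  , -0.68]), 'F': array([-0. , -0.9,  0.4]), 'pos': array([ 0.5454, -0.0281,  0.1176]), 'gap': 0.0037781183804375864}
```

View pics/s2.png

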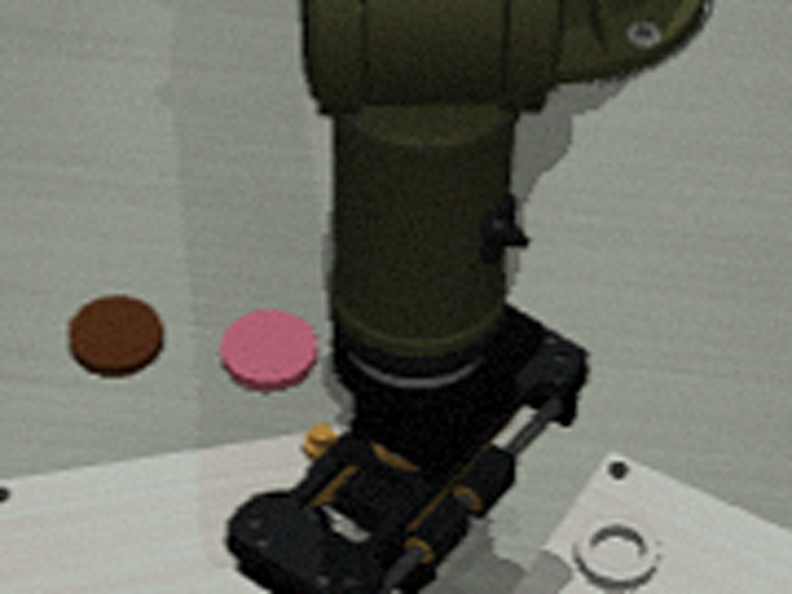

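The gripper stands clear beside the plate and the nut is untouched (px ≈(283,180)). Now I'll lower a little and push the post.

move_arm(deltas=[{"dx": 5, "dy": 0, "dz": 0, "ax": 0, "ay": 0, "az": 0, "claw": 1.0}, {"dx": 0, "dy": -7, "dz": 0, "ax": 0, "ay": 0, "az": 0, "claw": 1.0}, {"dx": 0, "dy": -7, "dz": 0, "ax": 0, "ay": 0, "az": 0, "claw": 1.0}, {"dx": 0, "dy": -7, "dz": 0, "ax": 0, "ay": 0, "az": 0, "claw": 1.0}, {"dx": 0, "dy": -7, "dz": 0, "ax": 0, "ay": 0, "az": 0, "claw": 1.0}, {"dx": 0, "dy": -7, "dz": 0, "ax": 0, "ay": 0, "az": 0, "claw": 1.0}, {"dx": 0, "dy": -7, "dz": 0, "ax": 0, "ay": 0, "az": 0, "claw": 1.0}, {"dx": 0, "dy": 0, "dz": 0, "ax": 0, "ay": 0, "az": 0, "claw": 1.0}])

```text
t: 14.75
tool_pos: [0.5294, -0.0663, 0.1177]
tool_rot: [0.689, 0.184, 0.677, -0.181]
contact_force: [1.0, 0.7, 0.7]
finger_gap: 0.007
```

```bash
python3 - <<'E'
from m2 import *
print(delta([.5147,-.0831,.113],(-.861,.508)))
p=eyes.read_camera("scene")
for e in spotter.landmark_of(p,"clip_post")[:2]: print(round(e["score"],2),np.round(e["uv"]),at_z(p,e["uv"],.043).round(4))
save(p,"s3.png",(210,130,340,230),6)
E
```

```text
{'shift': array([  4.4, -22. ,  -4.4]), 'axes': [[0.018, 0.499, 0.866], [0.0, 0.867, -0.499], [-1.0, 0.009, 0.016]], 'down_err_deg': array([-0.  ,  0.9 , -0.54]), 'ax': [-179.4, 0.6], 't': 14.75, 'q7': array([ 0.59,  0.27, -0.58,  1.93,  0.18,  0.97, -0.59]), 'F': array([1. , 0.7, 0.7]), 'pos': array([ 0.5294, -0.0663,  0.1177]), 'gap': 0.007421652854687193}
0.35 [278. 202.] [ 0.5242 -0.0853  0.043 ]
```

View pics/s3.png

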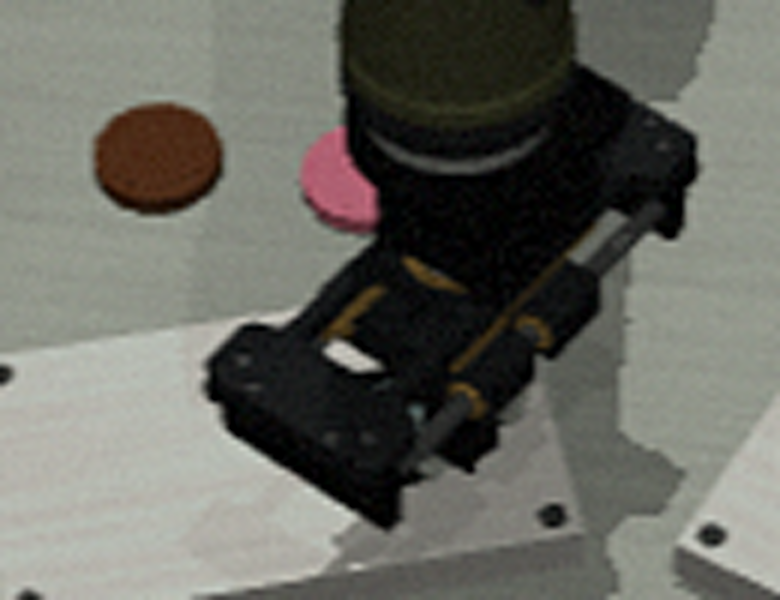

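The push is under way with about 1 N on the tool, and drift has crept in. I'll correct it while finishing the push.

move_arm(deltas=[{"dx": 2, "dy": -4, "dz": -2, "ax": 0, "ay": 0.5, "az": -0.3, "claw": 1.0}, {"dx": 2, "dy": -4, "dz": -2, "ax": 0, "ay": 0.5, "az": -0.3, "claw": 1.0}, {"dx": 1, "dy": -4, "dz": -1, "ax": 0, "ay": 0, "az": 0, "claw": 1.0}, {"dx": 0, "dy": -4, "dz": 0, "ax": 0, "ay": 0, "az": 0, "claw": 1.0}, {"dx": 0, "dy": -3, "dz": 0, "ax": 0, "ay": 0, "az": 0, "claw": 1.0}, {"dx": 0, "dy": -3, "dz": 0, "ax": 0, "ay": 0, "az": 0, "claw": 1.0}, {"dx": 0, "dy": -2, "dz": 0, "ax": 0, "ay": 0, "az": 0, "claw": 1.0}, {"dx": 0, "dy": -1, "dz": 0, "ax": 0, "ay": 0, "az": 0, "claw": 1.0}])

```text
t: 15.85
tool_pos: [0.5109, -0.0813, 0.1119]
tool_rot: [0.681, 0.183, 0.686, -0.18]
contact_force: [1.6, 4.6, 1.2]
finger_gap: 0.007
```

```bash
python3 -c "
from h import *
print(delta([.5147,-.0831,.113],(-.861,.508)))"
```

```text
{'shift': array([-1.1,  0.3,  4.1]), 'axes': [[-0.006, 0.496, 0.868], [0.006, 0.868, -0.496], [-1.0, 0.002, -0.008]], 'down_err_deg': array([-0.  , -0.47, -0.12]), 'ax': [-179.2, 0.8], 't': 15.85, 'q7': array([ 0.62,  0.26, -0.57,  1.95,  0.16,  0.98, -0.54]), 'F': array([1.6, 4.6, 1.2]), 'pos': array([ 0.5109, -0.0813,  0.1119]), 'gap': 0.007481840573196722}
```

move_arm(deltas=[{"dx": 0, "dy": -2, "dz": 0, "ax": 0, "ay": 0, "az": 0, "claw": 1.0}, {"dx": 0, "dy": -2, "dz": 0, "ax": 0, "ay": 0, "az": 0, "claw": 1.0}, {"dx": 0, "dy": -2, "dz": 0, "ax": 0, "ay": 0, "az": 0, "claw": 1.0}, {"dx": 0, "dy": -2, "dz": 0, "ax": 0, "ay": 0, "az": 0, "claw": 1.0}, {"dx": 0, "dy": 0, "dz": 0, "ax": 0, "ay": 0, "az": 0, "claw": 1.0}, {"dx": 0, "dy": 0, "dz": 0, "ax": 0, "ay": 0, "az": 0, "claw": 1.0}, {"dx": 0, "dy": 0, "dz": 0, "ax": 0, "ay": 0, "az": 0, "claw": 1.0}, {"dx": 0, "dy": 0, "dz": 0, "ax": 0, "ay": 0, "az": 0, "claw": 1.0}])

```text
t: 16.85
tool_pos: [0.5104, -0.0818, 0.112]
tool_rot: [0.683, 0.185, 0.684, -0.174]
contact_force: [0.4, 4.3, 2.2]
finger_gap: 0.009
```

move_arm(deltas=[{"dx": 0, "dy": 10, "dz": 0, "ax": 0, "ay": 0, "az": 0, "claw": 1.0}, {"dx": -20, "dy": 20, "dz": 0, "ax": 0, "ay": 0, "az": 0, "claw": 1.0}, {"dx": -40, "dy": 10, "dz": 0, "ax": 0, "ay": 0, "az": 0, "claw": 1.0}, {"dx": -50, "dy": -20, "dz": 0, "ax": 0, "ay": 0, "az": 0, "claw": 1.0}, {"dx": -20, "dy": -50, "dz": 0, "ax": 0, "ay": 0, "az": 0, "claw": 1.0}, {"dx": 0, "dy": -60, "dz": 0, "ax": 0, "ay": 0, "az": 0, "claw": 1.0}, {"dx": 0, "dy": -60, "dz": 0, "ax": 0, "ay": 0, "az": 0, "claw": 1.0}, {"dx": 0, "dy": 0, "dz": 0, "ax": 0, "ay": 0, "az": 0, "claw": 1.0}])

```text
t: 17.85
tool_pos: [0.4329, -0.2235, 0.2445]
tool_rot: [0.682, 0.181, 0.685, -0.18]
contact_force: [0.3, 0.8, -0.7]
finger_gap: 0.005
```

```bash
python3 - <<'E'
from m2 import *
print(delta([.5147,-.0831,.113])["F"])
C=np.array([.5203,-.1424]);yaw=.333
for n in("wrist","top","scene"):
    p=eyes.read_camera(n)
    for tg,z in(("clip_post",.043),("window_center",.0175),("thumb_nut",.022)):
        for e in spotter.landmark_of(p,tg)[:3]: print(n,tg,round(e["score"],2),np.round(e["uv"]),((at_z(p,e["uv"],z)[:2]-C)@rz(yaw)*1000).round(1))
    if n=="wrist": save(p,"w5.png",None,1)
    if n=="scene": save(p,"s5.png",(190,120,370,240),3.5)
a,b=cv2.imread("pics/w5.png"),cv2.imread("pics/s5.png")
a=cv2.resize(a,(400,300));b=cv2.resize(b,(400,267));b=cv2.copyMakeBorder(b,0,33,0,0,0);cv2.imwrite("pics/f5.png",np.hstack([a,b]))
E
```

```text
[ 0.3  0.8 -0.7]
wrist clip_post 0.82 [275.  16.] [-0.2 51.6]
wrist clip_post 0.53 [213.  52.] [-51.9  71.8]
wrist window_center 0.73 [222. 222.] [-165.7  -23.3]
wrist window_center 0.66 [170. 147.] [-141.1   57.7]
wrist window_center 0.63 [280.  31.] [-1.1 44.9]
wrist thumb_nut 0.97 [214.  52.] [-51.   76.4]
top clip_post 0.4 [296. 229.] [-0.1 55.1]
top window_center 0.68 [301. 228.] [ 0.6 41.1]
top window_center 0.54 [311. 280.] [-145.9   64.4]
top thumb_nut 0.46 [297. 248.] [-49.   72.4]
scene clip_post 0.69 [273. 198.] [ 7.  43.5]
scene window_center 0.81 [237. 154.] [-166.   -17.5]
scene window_center 0.79 [176. 204.] [ -40.9 -181.2]
scene window_center 0.73 [273. 159.] [-133.1   68.5]
scene thumb_nut 0.6 [284. 180.] [-57.4  82.2]
```

View pics/f5.png

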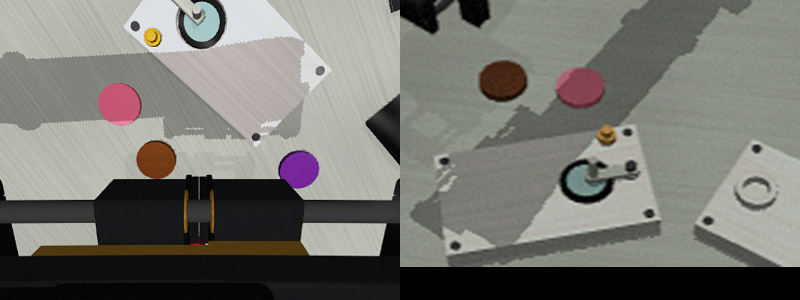

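The clip arm lies over the disc. The wrist view puts the post at (-0.2, 51.6) mm in the holder frame, against the nominal (0, 52). The nut is in place and the arm is clear, so I'll hand in.

```bash
python3 -c "
from h import *
print(r.sign_off(), r.sense()['t'])"
```

```text
the job is handed in; nothing more can be done
the job is handed in; nothing more can be done
```

The disc is in the empty cell and the clip is closed over it. I handed the job in at about 18 s of the 64 s allowed. No verdict is reported.

I pushed the disc across the plate with two spread fingers until it dropped in, then swung the clip round by pushing its post with the closed fingers.

**Disc (checked before the clip was closed):** it lay flush with the plate at 22 mm, tilted about 0.01 rad or less and within about 1 mm of the cell's centre.

**Clip:** pushing on at the end raised the force to about 4–5 N with no further travel, so it was against its stop. The wrist view then put the post at (-0.2, 51.6) mm in the holder's frame, against (0, 52) mm when fully closed.

**Surroundings:** the nut, the spacer ring and the visible corner of the finished holder looked undisturbed in the last pictures. I did not re-measure the other bystanders. The arm was clear of everything.

**Checks that disagreed:**
- The scene and top cameras' network readings of the post were 3 to 11 mm from the wrist reading. I trusted the wrist because it was closest and agreed with the stop.
- The scene and top readings on the other points were also off by several millimetres.
- On first lowering, the fingers came down about 4 mm lower than intended, with about 1.6 N on the tool. I raised them before pushing.

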